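Clear the gateway, dock the battery pack and latch the bay gate

TASK

A battery pack left standing in the gateway of the low charging bay keeps its gate from shutting. Move the pack, setting it down without dropping or tipping it, into the pocket inside the bay so that it stands upright and fully down on the pocket floor; then shut the gate and lift its latch bar over the striker plate so that it drops fully down into the catch. Leave the flux pot, the multimeter and the screw tin where they are, and let go of everything.

Things in the scene. Friction and masses are not known exactly. Their poses are not given: they have to be found in the camera images.
- bay: Fixed plate 190 x 132 x 6 mm. Origin: desk level, middle of the gateway; x into the bay, y left, z up. Plate at x -40..150 mm. Gateway 80 mm wide between posts 62 mm high (y 40..54 and -40..-54, x -8..8). Two kerbs cross it at x 24..30 and -24..-30, tops 14 mm above the desk. Side rails 39 mm high at y +-59.
- pocket (a point): Centre of the pocket's floor, 6 mm up, at x 104, y 0 mm of the bay, axes as the bay's. It is 70 mm long in x, 44 wide: the pack goes in with its long side along x. Cheeks 46 mm high (y 22..28 and -22..-28, 60 long) stand close along the pack's long faces; the ends have only 5 mm thick lips 8 mm high, so the fingers have room only at the pack's two ends.
- pack_center (a point): Centre of the loose grey battery pack, a box 40 (its x) x 66 (its y) x 44 mm high (z), 0.15 to 0.3 kg. It starts upright on the plate between the kerbs, long side across the gateway, ends about 7 mm from the posts, so the fingers have room only at its two long faces.
- gate_hinge (a point): Point at desk level on the gate's vertical hinge axis, at x -12, y 43 mm of the bay; axes as the bay's.
- gate (a joint): Gate angle, rad: 0 shut (leaf along the bay's y), growing as it swings out to the bay's -x, clockwise from above, to 1.75; starts 1.25 to 1.6. Leaf 6 mm thick, reaching 83 mm from the hinge axis, 17 to 42 mm above the desk. A light hinge that stays where left. With the bar down the gate stops about 0.2 rad short of shut, the bar against the striker.
- latch_bar (a joint): Latch bar angle, rad: 0 down (level), growing as the free end is lifted, to 0.65; falls by its weight. Bar 7 mm thick, 12 high, 44 to 56 mm above the desk when down, its mid-plane 8.5 mm outward of the hinge axis and leaf. Pivot square to the leaf, 50 mm up, 21 mm along the leaf from the hinge axis; bar end 103 mm along. It clears the striker from 0.25.
- thumb_tab (a point): Centre of the tab on the bar: 10 mm thick (across the leaf), 20 wide along it, 55 to 83 mm above the desk with the bar down; 42 mm from the pivot toward the free end (63 mm from the hinge axis), 19 mm above the pivot. x square to the leaf, inward; y along it to the hinge; z up. Pinched across its thickness it can turn in the fingers as the bar lifts; it also swings the gate.
- flux_pot_center (a point): Centre of a round pot with a black lid, 47 mm across, 41 mm high; a bystander on the desk.
- multimeter_center (a point): A handheld multimeter lying on its back, 140 x 70 x 39 mm (point 12 mm up in its middle); a bystander on the desk.
- screw_tin_center (a point): Centre of a low open metal tin, 58 mm across, 22 mm high; a bystander on the desk.
- catch (a point): Middle of the floor of the catch slot before the post on the bay's right, 40 mm up, at x -20, y -52 mm of the bay; axes as the bay's. The slot is 18 mm wide in x and 12 mm long in y; the striker plate, 6 mm thick, bounds it at -x (top edge 60 mm above the desk), a back 64 mm high at +x. The latch bar must drop in between them.

How it is judged (in metres and radians):
On the way, in this order (a step that is already met when the one before it is completed fails the run):
1. the pack stands in the pocket, fully down and let go (horizontal distance between pack_center and pocket below 0.006 m and z of pack_center in the frame of pocket between 0.016 and 0.026 m and angle between pack_center's own z axis and vertical below 0.08 rad and contact force between the fingers and pack below 0.05 N), for 0.2 s.
2. the latch bar is lifted clear over the striker (value of joint latch_bar above 0.2 rad).
3. the gate is shut with the bar down in the catch (value of joint each of gate, latch_bar below 0.08 rad), for 0.2 s.
At the end, for the whole second after the job is handed in: The pack stands upright on the floor of the pocket (centre within 6 mm of the pocket's, at rest), the gate is shut (under 0.08 rad) with the latch bar down in the catch (under 0.08 rad), and the flux pot, multimeter and screw tin are within 30 mm of where they stood (all of step 3 and horizontal distance between pack_center and pocket below 0.006 m and z of pack_center in the frame of pocket between 0.016 and 0.026 m and angle between pack_center's own z axis and vertical below 0.08 rad and linear speed of pack below 0.02 m/s and distance of each of flux_pot_center, multimeter_center, screw_tin_center from where it was at the start of the episode below 0.03 m); the robot touches nothing.
It fails at once if the pack is let go in the air, its underside more than 8 mm above the pocket floor (14 mm above the desk) (height (world z) of pack_center above 0.036 m and contact force between the fingers and pack below 0.01 N).
It fails at once if the pack is tipped over (angle between pack_center's own z axis and vertical above 0.8 rad).
It fails at once if the flux pot is moved by more than 30 mm (distance of flux_pot_center from where it was at the start of the episode above 0.03 m).
It fails at once if the multimeter is moved by more than 30 mm (distance of multimeter_center from where it was at the start of the episode above 0.03 m).
It fails at once if the screw tin is moved by more than 30 mm (distance of screw_tin_center from where it was at the start of the episode above 0.03 m).
It also fails if it takes over 72 s, if anything falls off the work surface, if the arm or the gripper's body presses on something with over 40 N, if the wrist force passes 120 N, or if a joint passes its speed limit or range.

ROBOT

A 6-joint arm with a two-finger parallel gripper is mounted at the origin on a cart in front of the work surface, level with it; the furniture and walls round the work are solid. World frame = base frame: x ahead of the robot, y to its left, z up, the work surface at z = 0. Lengths are in mm, angles in degrees, forces in N, time in s.
With the tool pointing down it reaches from about 350 to 850 mm from the base axis. Payload 8.1 kg.
Tool frame: the origin (TCP) lies between the finger pads; the fingertips stand 17 mm ahead of it and the grasp point (between the pads) lies 2 mm behind it; z points along the fingers, y is the line along which they close (so a half turn about z gives the same grasp; the last joint's range is limited). The gripper opens to 85 mm and grips with 20 to 120 N. Pads are 22 mm wide; open, the fingers measure 114 mm over their backs; the gripper's body (76 mm by 85 mm) begins 54 mm behind the grasp point. The pads swing forward as they close: fully open they stand 13 mm farther back than shut.
Start: joints at [-76.455, 7.471, 85.268, -0, 87.261, -4.893], TCP at [189.785, -569.199, 248.292] pointing down, gripper open.
Joint ranges: [-169.43, 169.43], [-51.17, 129.36], [1.28, 143.12], [-76.62, 256.62], [0, 156.53], [-152.29, 152.29]. Speed limits (degrees/s): [136.94, 136.94, 159.86, 180, 180, 180].

INTERFACE

Orientations are given as [roll, pitch, yaw] about the fixed x, y, z axes, in that order (R = Rz(yaw) Ry(pitch) Rx(roll)).
In Python, from bench import sense, snapshot, hand_in, trace, place_of gives the robot as it stands.
- The arm moves only by the shell command python3 -m handwheel 'ROWS' [FORCE]. ROWS is JSON, a list of rows, each a list of 7 numbers: the opening, from -1 (shut) to 1 (fully open), then the shift along the tool's x, y, z in cm, then the turn, a rotation vector about the tool's x, y, z in rad. A call has 1 to 12 rows; each row shifts and turns the commanded pose from where the row before left it, along the tool's axes as they then stand; what a row does not reach is not made up. A row lasts 1/12 s, in which the tool goes at most 41.7 mm and 7.16 degrees, less where a joint would pass 70% of its speed; a pose out of reach is approached as far as the arm can. A call with a gripper value outside its range is refused whole. The fingers move at their own pace and stop on an object; FORCE is the grip in N (left out, the last holds). Time passes only in rows, so rows that do not move let the fingers close. It gives the time, the measured TCP pose, the force, the opening and the grip force at its end, in the units of the state.
- sense(): the state, without advancing time (a new reading comes with each control period).
- snapshot(name): name is "scene" or "top" or "wrist"; returns a dict with "image" (400x640x3 uint8, red, green, blue), "intrinsics" (3x3 intrinsics, pixels), "R" (3x3) and "t" (3): a world point X has camera coordinates R X + t. Camera axes: x right, y down, z forward; pixel columns grow to the right and rows downward; lengths in mm; the calibration is good to about 2 mm. The wrist camera is an equidistant fisheye: a pixel r from the principal point sees the ray r / f radians off the axis. A picture is of the moment at which its call begins. There is no depth.
- hand_in(): hands the job in; it is judged then, once.
Trained networks look in a picture, given as the dict that the camera call returned (one of the last four; its "shot" number tells which), for a name from the list of things; names that differ only in an ending like _2 or _b are one class to them, and where a whole thing is asked for, a point or a joint stands for the part that bears it (a point fixed in the world has none). Each returns a list of dicts, best first, with "conf" (0 to 1); they miss things now and then, are a little off and sometimes report something else, mostly with a low value. They report only what shows in the picture. A call takes as long as a camera call.
- trace(picture, query): "pixels" (400x640 bool, what is visible of it).
- place_of(picture, query): "location" ([x, y, z] in mm, in world coordinates, good to about 4 mm: a listed point, or the origin of a listed thing).
The state is a dict: "time": time; "joint_pos": joint angles; "qd": joint speeds; "joint_efforts": joint torques, N m; "tool_pos": TCP position; "tcp_rot": TCP orientation; "ft_force": force on the tool from outside, world axes, zero at the start; "wrist_torque": the same for the moment, N m; "finger_gap": finger opening in mm; "grip_force": force on a finger pad.
Only numpy, scipy, OpenCV 4.12 (cv2) and the standard library are available. Lean on these libraries where they do the work, as an engineer would, in place of code of your own. Each camera call takes 0.05 s, during which the arm holds its last target. There are 200 camera calls.

## Working session

There is one attempt and no reset: what is moved stays moved. The work goes in short steps, Python scripts to look and compute and a shell command to move; the robot and the scene stay as the last step left them, time stands still between calls to the robot, and variables do not carry over. Pictures are saved under pics/ and viewed, at most 10 in all, crops included, and the job is handed in when it is done.

```bash
mkdir -p pics; ls; cat > h.py <<'E'
import numpy as np, cv2
from bench import sense, snapshot, hand_in, trace, place_of
def save(p,n): cv2.imwrite('pics/'+n+'.png',cv2.cvtColor(p['image'],cv2.COLOR_RGB2BGR))
def proj(p,X):
    c=np.array(p['R'])@np.array(X,float)+np.array(p['t']); u=np.array(p['intrinsics'])@c; return u[:2]/u[2]
def ray(p,uv,z):
    K=np.array(p['intrinsics']);R=np.array(p['R']);t=np.array(p['t'])
    d=R.T@np.linalg.solve(K,[uv[0],uv[1],1]);o=-R.T@t
    return o+d*(z-o[2])/d[2]
E
python3 - <<'E'
from h import *
print(sense())
for c in ('scene','top'):
    p=snapshot(c);save(p,c+'0')
    print(c,np.round(p['intrinsics'],1).tolist(),np.round(-np.array(p['R']).T@np.array(p['t'])))
    for q in 'bay,pocket,pack_center,gate_hinge,thumb_tab,catch,flux_pot_center,multimeter_center,screw_tin_center'.split(','):
        print(q,[(np.round(d['location'],1).tolist(),round(d['conf'],2)) for d in place_of(p,q)[:2]])
E
```

```text
pics
{'time': 0.0, 'joint_pos': array([-7.64576370e+01,  7.51499711e+00,  8.53302475e+01,  1.54300766e-03,
        8.72595740e+01, -4.89151543e+00]), 'qd': array([-0.08420692,  0.08064759,  0.0392354 ,  0.0287243 ,  0.02259954,
       -0.02328112]), 'joint_efforts': array([ 8.20603545e-04, -5.69391382e+01, -5.00548804e+01, -8.32497540e-05,
        1.49643602e-02, -1.38381200e-07]), 'tool_pos': array([ 189.6511368 , -568.69877983,  247.23626053]), 'tcp_rot': array([-1.79895695e+02, -1.04733035e-02,  1.84337937e+01]), 'ft_force': array([-1.07930329,  0.44233246, -0.6098457 ]), 'wrist_torque': array([ 0.00376459,  0.00126951, -0.01032119]), 'grip_force': 0.0, 'finger_gap': 85.04680455285721}
scene [[468.6, 0.0, 312.3], [0.0, 468.6, 201.8], [0.0, 0.0, 1.0]] [-70. 796. 631.]
bay [([487.3, -284.1, -0.2], 0.66)]
pocket [([591.5, -297.7, 1.1], 0.94)]
pack_center [([483.4, -287.7, 30.4], 0.49)]
gate_hinge [([479.4, -241.4, 0.8], 0.78), ([484.5, -282.4, -0.1], 0.38)]
thumb_tab [([415.8, -230.6, 70.7], 0.57)]
catch [([462.5, -331.0, 41.4], 0.66)]
flux_pot_center [([617.5, -103.2, 20.5], 0.59)]
multimeter_center [([421.3, 207.8, 11.4], 0.79)]
screw_tin_center [([607.9, 10.3, 9.5], 0.66), ([486.0, -284.6, 0.0], 0.59)]
top [[507.5, 0.0, 320.4], [0.0, 507.5, 199.9], [0.0, 0.0, 1.0]] [ 254.  -36. 1378.]
bay [([484.3, -284.2, 0.2], 0.55)]
pocket [([585.9, -296.6, 9.1], 0.64), ([455.7, -331.5, 44.0], 0.52)]
pack_center [([480.8, -286.9, 27.9], 0.97)]
gate_hinge [([478.0, -235.7, 0.7], 0.67)]
thumb_tab [([414.9, -235.1, 66.3], 0.59)]
catch [([457.8, -331.6, 45.5], 0.77)]
flux_pot_center [([619.8, -98.3, 15.9], 0.83), ([604.8, 19.0, 12.9], 0.39)]
multimeter_center [([426.0, 206.3, 12.5], 0.69)]
screw_tin_center [([600.9, 17.1, 12.2], 0.75)]
```

```bash
python3 - <<'E'
from h import *
a=cv2.imread('pics/top0.png');b=cv2.imread('pics/scene0.png')
# crops at 4x around the bay
p=snapshot('top');s=snapshot('scene')
u=proj(p,[500,-285,20]).astype(int);v=proj(s,[500,-285,20]).astype(int)
print(u,v)
A=cv2.resize(a[max(u[1]-60,0):u[1]+60,max(u[0]-65,0):u[0]+65],None,fx=4,fy=4,interpolation=2)[:560,:400]
B=cv2.resize(b[max(v[1]-90,0):v[1]+60,max(v[0]-65,0):v[0]+65],None,fx=3,fy=3,interpolation=2)[:560,:390]
h=max(A.shape[0],B.shape[0]);pad=lambda I:cv2.copyMakeBorder(I,0,h-I.shape[0],0,0,0)
cv2.imwrite('pics/c0.png',np.hstack([pad(A),pad(B)]))
# bay pose fit (two views, listed points)
loc=np.array([[0,0],[104,0],[-12,43],[-20,-52]],float)
m=np.array([[[487.3,-284.1],[591.5,-297.7],[479.4,-241.4],[462.5,-331]],[[484.3,-284.2],[585.9,-296.6],[478,-235.7],[457.8,-331.6]]]).mean(0)
H=(loc-loc.mean(0)).T@(m-m.mean(0));U,S,V=np.linalg.svd(H);R=(U@V).T
t=m.mean(0)-R@loc.mean(0);print(t,np.degrees(np.arctan2(R[1,0],R[0,0])),np.round(loc@R.T+t-m,1).tolist())
E
```

```text
[408 221] [374 185]
[ 485.7797568  -283.22809722] -7.432049344279397 [[-0.0, 0.9], [0.2, 0.5], [0.7, -0.5], [-0.9, -0.9]]
```

View pics/c0.png

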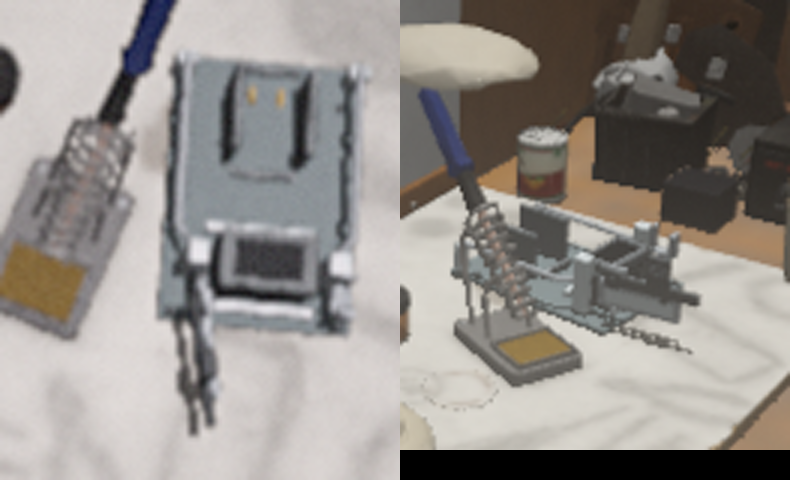

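View pics/scene0.png

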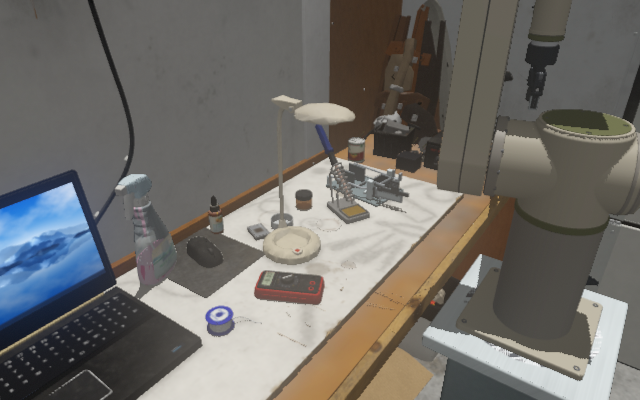

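View pics/top0.png

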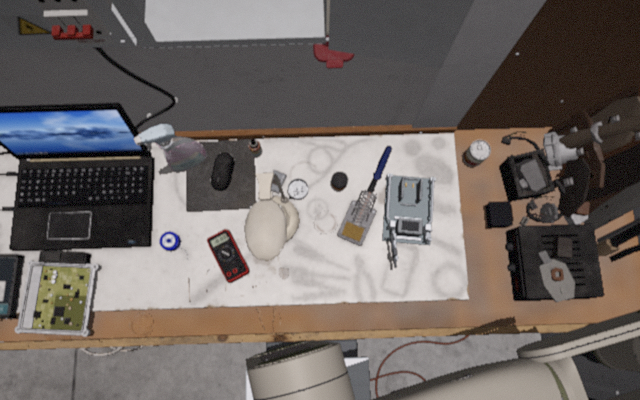

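```bash
cat >> h.py <<'E'
from scipy.spatial.transform import Rotation as Ro
B0=np.array([485.8,-283.2]);BY=-7.4
def b2w(x,y):
    a=np.radians(BY);return B0+np.array([[np.cos(a),-np.sin(a)],[np.sin(a),np.cos(a)]])@[x,y]
def plan(xyz,yaw):
    s=sense();r=s['tcp_rot'];p=s['tool_pos'];dy=(yaw-r[2]+180)%360-180
    Rt=Ro.from_euler('xyz',[180,0,yaw],degrees=True).as_matrix();Rn=Ro.from_euler('xyz',r,degrees=True).as_matrix()
    sh=Rt.T@(np.array(xyz)-p)/10
    rv=Ro.from_matrix(Rn.T@Rt).as_rotvec()
    print('t',round(s['time'],2),'pos',np.round(p,1),np.round(r,2),'| turn rv',np.round(rv,3),'then shift cm',np.round(sh,2),'F',np.round(s['ft_force'],1),'gap',round(s['finger_gap'],1))
E
python3 - <<'E'
from h import *
x,y=b2w(50,0)
plan([x,y,260],82.6)
p=snapshot('top')
for uv in ((465,297),(465,133),(497,214),(400,330)): print(np.round(ray(p,uv,0)))
E
```

```text
t 1.1 pos [ 189.8 -569.2  248.3] [-180.     -0.     18.44] | turn rv [-0.   -0.   -1.12] then shift cm [32.17 30.67 -1.17] F [ 0.4 -0.4 -0.1] gap 85.5
[ 296. -425.    0.]
[ 758. -470.    0.]
[ 518. -536.    0.]
[ 216. -246.    0.]
```

```bash
python3 -m handwheel '[[1,0,0,0,0,0,-0.1244],[1,0,0,0,0,0,-0.1244],[1,0,0,0,0,0,-0.1244],[1,0,0,0,0,0,-0.1244],[1,0,0,0,0,0,-0.1244],[1,0,0,0,0,0,-0.1244],[1,0,0,0,0,0,-0.1244],[1,0,0,0,0,0,-0.1244],[1,0,0,0,0,0,-0.1244]]' 40
python3 -m handwheel '[[1,2.7,2.56,-0.1,0,0,0],[1,2.7,2.56,-0.1,0,0,0],[1,2.7,2.56,-0.1,0,0,0],[1,2.7,2.56,-0.1,0,0,0],[1,2.7,2.56,-0.1,0,0,0],[1,2.7,2.56,-0.1,0,0,0],[1,2.7,2.56,-0.1,0,0,0],[1,2.7,2.56,-0.1,0,0,0],[1,2.7,2.56,-0.1,0,0,0],[1,2.7,2.56,-0.1,0,0,0],[1,2.7,2.56,-0.1,0,0,0],[1,2.6,2.5,-0.1,0,0,0]]'
python3 -m handwheel '[[1,0,0,0,0,0,0],[1,0,0,0,0,0,0],[1,0,0,0,0,0,0]]'
python3 - <<'E'
from h import *
x,y=b2w(50,0);plan([x,y,260],82.6)
p=snapshot('wrist');save(p,'w1')
print(np.round(p['intrinsics'],1).tolist(),np.round(-np.array(p['R']).T@np.array(p['t'])))
for q in 'bay,pocket,pack_center,gate_hinge,thumb_tab,catch'.split(','):
    print(q,[(np.round(d['location'],1).tolist(),round(d['conf'],2)) for d in place_of(p,q)[:2]])
E
```

```text
time: 1.9
tool_pos: [189.8, -569.2, 248.3]
tcp_rot: [180.0, -0.0, 82.9]
ft_force: [-0.4, -0.3, 0.3]
finger_gap: 85.6
grip_force: 0.0
time: 2.9
tool_pos: [536.9, -286.9, 260.5]
tcp_rot: [180.0, 0.0, 82.6]
ft_force: [0.0, -0.6, -0.9]
finger_gap: 85.1
grip_force: 0.0
time: 3.15
tool_pos: [535.3, -288.5, 260.1]
tcp_rot: [-180.0, 0.0, 82.6]
ft_force: [-0.2, 0.2, 0.3]
finger_gap: 85.2
grip_force: 0.0
t 3.15 pos [ 535.3 -288.5  260.1] [-1.7996e+02  2.0000e-02  8.2630e+01] | turn rv [-0.001  0.     0.001] then shift cm [-0.11  0.02  0.01] F [-0.2  0.2  0.3] gap 85.2
[[309.7, 0.0, 320.0], [0.0, 309.7, 193.3], [0.0, 0.0, 1.0]] [ 545. -210.  385.]
bay [([616.2, -101.1, 20.4], 0.59)]
pocket [([585.5, -296.3, 4.2], 0.96)]
pack_center [([489.5, -283.2, 25.0], 0.65)]
gate_hinge [([488.1, -281.0, 25.6], 0.59), ([475.3, -237.1, -2.2], 0.55)]
thumb_tab [([413.9, -232.1, 70.8], 0.56)]
catch [([462.4, -332.6, 38.1], 0.69), ([588.9, -294.5, 4.9], 0.25)]
```

View pics/w1.png

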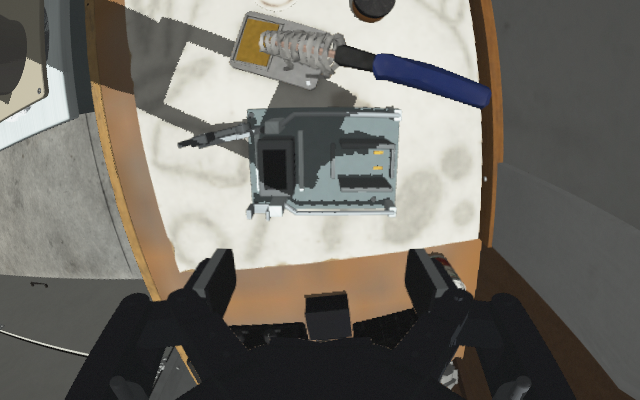

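```bash
cat >> h.py <<'E'
def fproj(p,X):
    X=np.atleast_2d(X).astype(float);K=np.array(p['intrinsics']);c=X@np.array(p['R']).T+np.array(p['t'])
    r=np.linalg.norm(c[:,:2],axis=1);th=np.arctan2(r,c[:,2]);return np.c_[K[0,0]*th*c[:,0]/r+K[0,2],K[1,1]*th*c[:,1]/r+K[1,2]]
def rect(x0,x1,y0,y1,z): return [(x0,y0,z),(x1,y0,z),(x1,y1,z),(x0,y1,z)]
BAY=[rect(-40,150,-66,66,6),rect(-8,8,40,54,62),rect(-8,8,-54,-40,62),rect(24,30,-40,40,14),rect(-30,-24,-40,40,14),rect(74,134,22,28,52),rect(74,134,-28,-22,52)]
def bw(P,b):
    P=np.array(P,float);a=np.radians(b[2]);x=b[0]+P[:,0]*np.cos(a)-P[:,1]*np.sin(a);y=b[1]+P[:,0]*np.sin(a)+P[:,1]*np.cos(a);return np.c_[x,y,P[:,2]]
def overlay(p,b,n,box,f,extra=()):
    x0,y0,x1,y1=box;I=cv2.resize(cv2.cvtColor(p['image'],cv2.COLOR_RGB2BGR)[y0:y1,x0:x1],None,fx=f,fy=f,interpolation=2)
    for k,P in enumerate(list(BAY)+list(extra)):
        q=(fproj(p,bw(P,b))-[x0,y0]+.5)*f
        cv2.polylines(I,[np.int32(q)],True,[(0,0,255),(0,255,0),(255,0,255),(0,255,255)][k%4],1)
    cv2.imwrite('pics/'+n+'.png',I)
E
python3 - <<'E'
from h import *
p=snapshot('wrist');import pickle;pickle.dump(p,open('w1.pkl','wb'))
overlay(p,(485.8,-283.2,-7.4),'o1',(240,95,410,225),4.5)
E
```

```text
(no output)
```

View pics/o1.png

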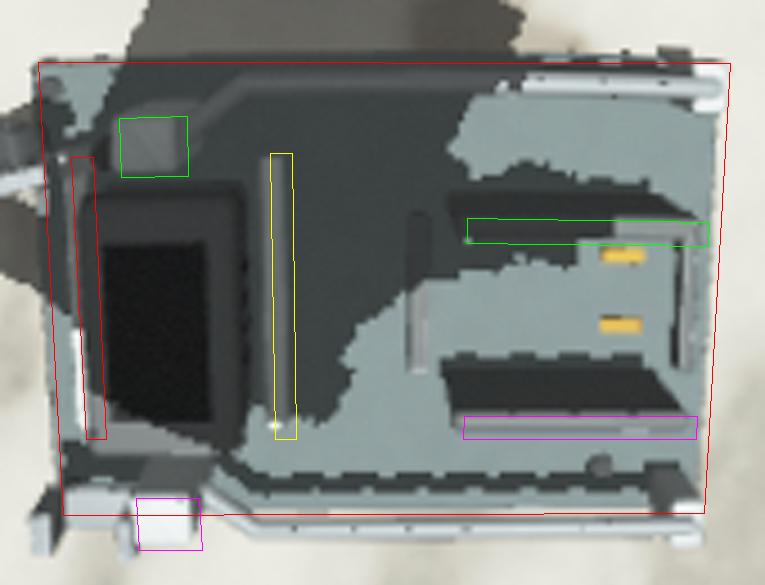

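```bash
python3 -m handwheel '[[1,-0.036,-0.86,2.33,0,0,0],[1,-0.036,-0.86,2.33,0,0,0],[1,-0.036,-0.86,2.33,0,0,0],[1,-0.036,-0.86,2.33,0,0,0],[1,-0.036,-0.86,2.33,0,0,0],[1,-0.036,-0.86,2.33,0,0,0],[1,0,0,0,0,0,0],[1,0,0,0,0,0,0]]' 40
python3 -m handwheel '[[1,0,0,1.0,0,0,0],[1,0,0,1.0,0,0,0],[1,0,0,1.0,0,0,0],[1,0,0,1.0,0,0,0],[1,0,0,1.0,0,0,0],[1,0,0,1.0,0,0,0],[1,0,0,1.0,0,0,0],[1,0,0,1.0,0,0,0],[1,0,0,0.6,0,0,0],[1,0,0,0,0,0,0],[1,0,0,0,0,0,0]]'
python3 - <<'E'
from h import *
plan([484,-284,34],82.6)
p=snapshot('wrist');save(p,'w2')
E
```

```text
time: 4.22
tool_pos: [482.9, -283.5, 119.5]
tcp_rot: [-179.8, -0.1, 82.5]
ft_force: [-0.4, 0.0, 1.3]
finger_gap: 85.6
grip_force: 0.0
time: 5.13
tool_pos: [483.8, -283.8, 34.0]
tcp_rot: [-180.0, -0.0, 82.6]
ft_force: [0.1, -0.4, 0.3]
finger_gap: 85.3
grip_force: 0.0
t 5.13 pos [ 483.8 -283.8   34. ] [-1.7995e+02 -3.0000e-02  8.2580e+01] | turn rv [-0.001 -0.    -0.   ] then shift cm [-0.02  0.02  0.  ] F [ 0.1 -0.4  0.3] gap 85.3
```

View pics/w2.png

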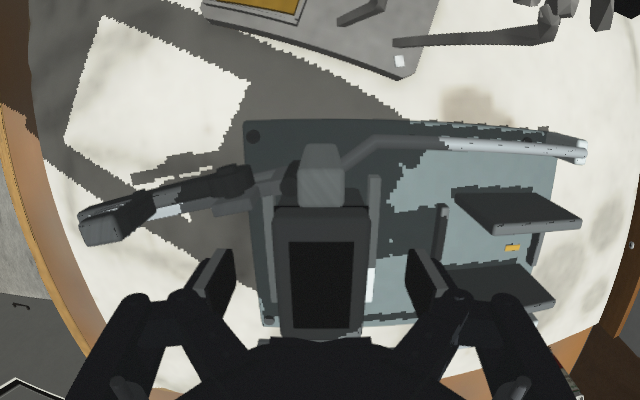

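```bash
python3 -m handwheel '[[-1,0,0,0,0,0,0],[-1,0,0,0,0,0,0],[-1,0,0,0,0,0,0],[-1,0,0,0,0,0,0],[-1,0,0,0,0,0,0],[-1,0,0,0,0,0,0],[-1,0,0,0,0,0,0],[-1,0,0,0,0,0,0],[-1,0,0,0,0,0,0],[-1,0,0,0,0,0,0]]' 40
python3 -m handwheel '[[-1,0,0,0,0,0,0],[-1,0,0,0,0,0,0],[-1,0,0,0,0,0,0],[-1,0,0,-0.5,0,0,0],[-1,0,0,-0.5,0,0,0]]'
```

```text
time: 6.02
tool_pos: [484.4, -284.2, 35.1]
tcp_rot: [180.0, 0.0, 82.6]
ft_force: [-1.2, 0.5, 6.0]
finger_gap: 39.7
grip_force: 41.5
time: 6.43
tool_pos: [483.4, -283.4, 43.9]
tcp_rot: [-179.9, -0.1, 82.6]
ft_force: [-0.0, -0.3, -2.2]
finger_gap: 39.4
grip_force: 40.7
```

```bash
python3 -m handwheel '[[-1,0,0,-1.2,0,0,0],[-1,0,0,-1.2,0,0,0],[-1,0,0,-1.2,0,0,0],[-1,0,0,-1.2,0,0,0],[-1,0,0,-1.2,0,0,0],[-1,0,0,-1.2,0,0,0],[-1,0,0,0,0,0,0]]'
python3 -m handwheel '[[-1,-1.4,0,0,0,0,0],[-1,-1.4,0,0,0,0,0],[-1,-1.4,0,0,0,0,0],[-1,-1.4,0,0,0,0,0],[-1,-1.4,0,0,0,0,0],[-1,0,-2.1,0,0,0,0],[-1,0,-2.1,0,0,0,0],[-1,0,-2.1,0,0,0,0],[-1,0,-2.1,0,0,0,0],[-1,0,-2.1,0,0,0,0],[-1,0,0,0,0,0,0],[-1,0,0,0,0,0,0]]'
python3 -m handwheel '[[-1,0,0,1.4,0,0,0],[-1,0,0,1.4,0,0,0],[-1,0,0,1.4,0,0,0],[-1,0,0,1.4,0,0,0],[-1,0,0,1.4,0,0,0],[-1,0,0,0.7,0,0,0],[-1,0,0,0.3,0,0,0],[-1,0,0,0,0,0,0],[-1,0,0,0,0,0,0]]'
python3 - <<'E'
from h import *
plan([0,0,28],82.6)
E
```

```text
time: 7.02
tool_pos: [485.8, -285.1, 120.4]
tcp_rot: [179.7, 0.1, 82.6]
ft_force: [0.2, -0.6, -0.3]
finger_gap: 40.0
grip_force: 40.8
time: 8.02
tool_pos: [369.9, -340.7, 116.3]
tcp_rot: [-180.0, -0.0, 82.5]
ft_force: [0.9, 0.4, -1.8]
finger_gap: 39.5
grip_force: 41.4
time: 8.77
tool_pos: [371.4, -340.3, 37.0]
tcp_rot: [180.0, 0.0, 82.6]
ft_force: [0.9, -0.2, -3.2]
finger_gap: 39.2
grip_force: 41.4
t 8.77 pos [ 371.4 -340.3   37. ] [1.7997e+02 2.0000e-02 8.2590e+01] | turn rv [ 0.001  0.    -0.   ] then shift cm [ 28.96 -41.21   0.9 ] F [ 0.9 -0.2 -3.2] gap 39.2
```

```bash
python3 -m handwheel '[[-1,0,0,0.3,0,0,0],[-1,0,0,0.3,0,0,0],[-1,0,0,0.2,0,0,0],[-1,0,0,0.1,0,0,0],[-1,0,0,0,0,0,0],[-1,0,0,0,0,0,0],[-1,0,0,0,0,0,0]]'
python3 -m handwheel '[[0.2,0,0,0,0,0,0],[0.2,0,0,0,0,0,0],[1,0,0,0,0,0,0],[1,0,0,0,0,0,0],[1,0,0,0,0,0,0],[1,0,0,0,0,0,0],[1,0,0,-1,0,0,0],[1,0,0,-2,0,0,0],[1,0,0,-3,0,0,0]]'
python3 -m handwheel '[[1,0,0,0,0,0,0.121],[1,0,0,0,0,0,0.121],[1,0,0,0,0,0,0.121],[1,0,0,0,0,0,0.121],[1,0,0,0,0,0,0.121],[1,0,0,0,0,0,0.121],[1,0,0,0,0,0,0.121],[1,0,0,0,0,0,0.121],[1,0,0,0,0,0,0.121],[1,0,0,0,0,0,0.121],[1,0,0,0,0,0,0.121],[1,0,0,0,0,0,0.121]]'
python3 -m handwheel '[[1,0,0,0,0,0,0.119],[1,0,0,0,0,0,0],[1,0,0,0,0,0,0],[1,0,0,0,0,0,0]]'
python3 - <<'E'
from h import *
plan([371.4,-340.3,30],-7.4)
p=snapshot('wrist');save(p,'w3')
E
```

```text
time: 9.35
tool_pos: [371.3, -340.3, 29.0]
tcp_rot: [180.0, 0.0, 82.6]
ft_force: [-4.1, 4.7, 11.9]
finger_gap: 39.7
grip_force: 43.2
time: 10.1
tool_pos: [369.3, -338.0, 86.0]
tcp_rot: [-179.8, -0.2, 82.6]
ft_force: [0.7, -0.5, -0.1]
finger_gap: 85.3
grip_force: 0.0
time: 11.1
tool_pos: [371.0, -339.9, 88.3]
tcp_rot: [180.0, -0.0, -0.9]
ft_force: [0.6, 0.2, 0.2]
finger_gap: 85.4
grip_force: 0.0
time: 11.43
tool_pos: [371.0, -339.9, 87.9]
tcp_rot: [180.0, -0.0, -7.2]
ft_force: [0.6, 0.4, -0.1]
finger_gap: 85.2
grip_force: 0.0
t 11.43 pos [ 371.  -339.9   87.9] [ 1.7999e+02 -2.0000e-02 -7.1900e+00] | turn rv [ 0.    -0.     0.004] then shift cm [0.04 0.03 5.79] F [ 0.6  0.4 -0.1] gap 85.2
```

View pics/w3.png

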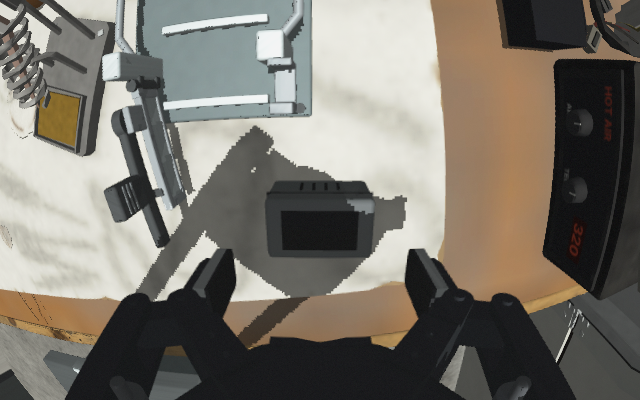

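```bash
python3 -m handwheel '[[1,0,0,1,0,0,0.004],[1,0,0,1,0,0,0],[1,0,0,1,0,0,0],[1,0,0,1,0,0,0],[1,0,0,1,0,0,0],[1,0,0,0.6,0,0,0],[1,0,0,0,0,0,0],[1,0,0,0,0,0,0]]'
python3 -m handwheel '[[-1,0,0,0,0,0,0],[-1,0,0,0,0,0,0],[-1,0,0,0,0,0,0],[-1,0,0,0,0,0,0],[-1,0,0,0,0,0,0],[-1,0,0,0,0,0,0],[-1,0,0,0,0,0,0],[-1,0,0,0,0,0,0],[-1,0,0,-1,0,0,0],[-1,0,0,-2,0,0,0],[-1,0,0,-3,0,0,0],[-1,0,0,-3.2,0,0,0]]' 50
python3 - <<'E'
from h import *
plan([371.4,-340.3,122],-7.4)
E
```

```text
time: 12.15
tool_pos: [370.6, -339.5, 30.8]
tcp_rot: [-179.9, 0.1, -7.6]
ft_force: [-1.0, -0.3, -0.3]
finger_gap: 85.7
grip_force: 0.0
time: 13.15
tool_pos: [369.5, -338.2, 123.0]
tcp_rot: [-179.8, 0.2, -7.7]
ft_force: [0.3, -1.2, -1.7]
finger_gap: 64.8
grip_force: 56.5
t 13.15 pos [ 369.5 -338.2  123. ] [-179.83    0.2    -7.65] | turn rv [-0.003  0.004 -0.004] then shift cm [0.21 0.18 0.1 ] F [ 0.3 -1.2 -1.7] gap 64.8
```

```bash
python3 -m handwheel '[[-1,0,0,0,0,0,-0.121],[-1,0,0,0,0,0,-0.121],[-1,0,0,0,0,0,-0.121],[-1,0,0,0,0,0,-0.121],[-1,0,0,0,0,0,-0.121],[-1,0,0,0,0,0,-0.121],[-1,0,0,0,0,0,-0.121],[-1,0,0,0,0,0,-0.121],[-1,0,0,0,0,0,-0.121],[-1,0,0,0,0,0,-0.121],[-1,0,0,0,0,0,-0.121],[-1,0,0,0,0,0,-0.121]]'
python3 -m handwheel '[[-1,0,0,0,0,0,-0.119],[-1,0,2.1,0,0,0,0],[-1,0,2.1,0,0,0,0],[-1,0,2.1,0,0,0,0],[-1,0,2.1,0,0,0,0],[-1,0,2.1,0,0,0,0],[-1,0,2.1,0,0,0,0],[-1,1.4,1.6,0,0,0,0],[-1,1.4,1.6,0,0,0,0],[-1,1.4,1.6,0,0,0,0],[-1,1.4,1.6,0,0,0,0],[-1,1.4,1.6,0,0,0,0]]'
python3 -m handwheel '[[-1,0,0,0,0,0,0],[-1,0,0,0,0,0,0],[-1,0,0,0,0,0,0]]'
python3 - <<'E'
from h import *
plan([586.8,-296,70],82.6)
E
```

```text
time: 14.15
tool_pos: [370.5, -339.3, 123.4]
tcp_rot: [-179.9, -0.0, 75.9]
ft_force: [-1.1, 0.3, -2.1]
finger_gap: 65.0
grip_force: 56.6
time: 15.15
tool_pos: [584.6, -296.8, 123.1]
tcp_rot: [-179.9, -0.0, 82.4]
ft_force: [0.7, -0.4, -1.9]
finger_gap: 65.3
grip_force: 56.8
time: 15.4
tool_pos: [583.7, -297.7, 123.1]
tcp_rot: [-179.9, -0.0, 82.4]
ft_force: [-0.3, -0.0, -2.9]
finger_gap: 65.1
grip_force: 56.8
t 15.4 pos [ 583.7 -297.7  123.1] [-1.7992e+02 -1.0000e-02  8.2380e+01] | turn rv [-0.001 -0.    -0.004] then shift cm [0.21 0.29 5.31] F [-0.3 -0.  -2.9] gap 65.1
```

```bash
python3 -m handwheel '[[-1,0.2,0.3,0.8,0,0,-0.004],[-1,0,0,1.2,0,0,0],[-1,0,0,1.2,0,0,0],[-1,0,0,0,0,0,0],[-1,0,0,0,0,0,0],[-1,0,0,0,0,0,0]]'
python3 - <<'E'
from h import *
s=sense();print(s['tool_pos'],s['tcp_rot'])
p=snapshot('wrist');import pickle;pickle.dump((p,s),open('w4.pkl','wb'))
x,y,z=s['tool_pos'];b=(483.7,-282.2,-7.4)
a=np.radians(-7.4);d=np.array([x-b[0],y-b[1]]);c=np.array([[np.cos(a),np.sin(a)],[-np.sin(a),np.cos(a)]])@d;print('tcp in bay',c)
zt=z-30.8+44
overlay(p,b,'o4',(215,80,415,345),2.2,[rect(c[0]-33,c[0]+33,c[1]-20,c[1]+20,zt),rect(c[0]-33,c[0]+33,c[1]+20,c[1]+20,zt-44)])
I=cv2.imread('pics/o4.png');J=cv2.resize(cv2.cvtColor(p['image'],cv2.COLOR_RGB2BGR)[80:345,215:375],None,fx=2.2,fy=2.2,interpolation=2)
cv2.imwrite('pics/o4.png',np.hstack([I,J]))
E
```

```text
time: 15.9
tool_pos: [587.2, -296.3, 91.0]
tcp_rot: [-179.9, -0.0, 82.6]
ft_force: [0.1, -0.1, -2.5]
finger_gap: 65.5
grip_force: 56.7
[ 587.19347977 -296.29432468   90.98382298] [-1.79948416e+02 -2.30959297e-02  8.25660758e+01]
tcp in bay [104.44678634  -0.64743087]
```

View pics/o4.png

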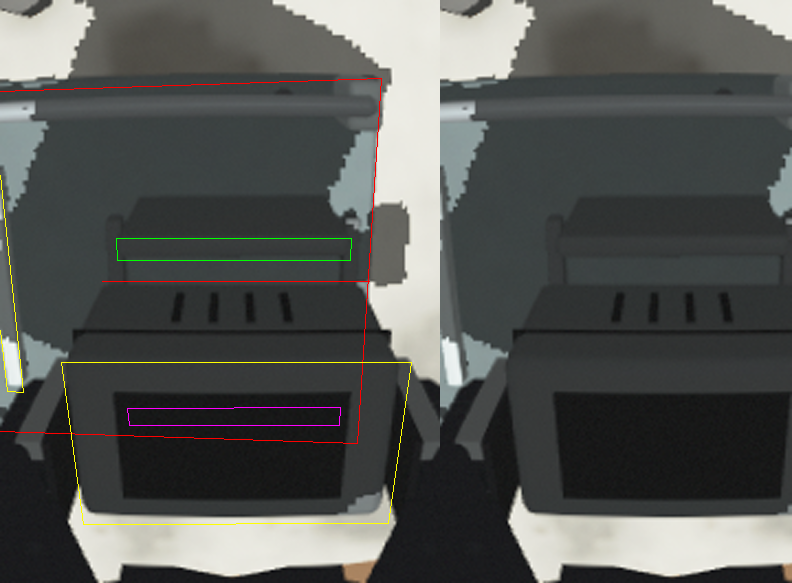

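```bash
python3 - <<'E'
from h import *
import pickle
p,s=pickle.load(open('w4.pkl','rb'));p1=pickle.load(open('w1.pkl','rb'))
def score(p,polys,b,mask=None):
    g=cv2.cvtColor(p['image'],cv2.COLOR_RGB2GRAY).astype(np.float32);g=np.log(g+8)
    g=cv2.GaussianBlur(g,(0,0),.8);gx=cv2.Sobel(g,5,1,0);gy=cv2.Sobel(g,5,0,1)
    tot=0;n=0
    for a,c in polys:
        P=np.array(a)+(np.array(c)-a)*np.linspace(.05,.95,40)[:,None]
        q=fproj(p,bw(P,b));t=q[-1]-q[0];t/=np.linalg.norm(t);nn=[-t[1],t[0]]
        m=q.astype(np.float32)
        v=cv2.remap(gx,m[:,0],m[:,1],1)*nn[0]+cv2.remap(gy,m[:,0],m[:,1],1)*nn[1]
        tot+=abs(np.clip(v,-1,1).mean())
    return tot/len(polys)
def fit(p,polys,b0,rx,ry,ra,tag):
    best=max((score(p,polys,(b0[0]+dx,b0[1]+dy,b0[2]+da)),dx,dy,da) for dx in rx for dy in ry for da in ra)
    print(tag,np.round(best,2))
E=lambda r,idx=(0,1,2,3):[(r[i],r[(i+1)%4]) for i in idx]
r=np.arange(-4,4.1,.5);b=(483.7,-282.2,-7.4)
bay=sum([E(x) for x in (BAY[0],BAY[3],BAY[5],BAY[6])],[])
fit(p1,bay,b,r,r,np.arange(-1.5,1.6,.5),'bay w1')
ch=E(BAY[5])+E(BAY[0],(1,2))
fit(p,ch,b,r,r,[0],'bay w4');fit(p,E(BAY[5]),b,r,r,[0],'cheek w4')
x,y,z=s['tool_pos']
for h in (42,44,46):
  fit(p,E(rect(-33,33,-20,20,z-30.8+h)),(x,y,-7.4),r,r,[0],'pack top %d'%h)
fit(p,[((-33,20,z-30.8),(33,20,z-30.8))],(x,y,-7.4),[0],r,[0],'pack bottom y')
E
```

```text
bay w1 [ 0.62 -0.5   4.    1.  ]
bay w4 [ 0.37 -0.5   0.5   0.  ]
cheek w4 [ 0.26 -3.5  -4.    0.  ]
pack top 42 [ 0.43 -1.    1.    0.  ]
pack top 44 [ 0.4 -2.5  3.   0. ]
pack top 46 [ 0.37 -3.   -4.    0.  ]
pack bottom y [ 0.57  0.   -1.    0.  ]
```

```bash
python3 -m handwheel '[[-1,0.11,0,0,0,0,0],[-1,0,0,0.4,0,0,0],[-1,0,0,0.3,0,0,0],[-1,0,0,0.2,0,0,0],[-1,0,0,0.2,0,0,0],[-1,0,0,0.2,0,0,0],[-1,0,0,0,0,0,0],[-1,0,0,0,0,0,0]]'
```

```text
time: 16.62
tool_pos: [587.6, -295.1, 78.3]
tcp_rot: [-180.0, -0.0, 82.6]
ft_force: [-0.2, 0.6, -2.2]
finger_gap: 65.1
grip_force: 56.8
```

```bash
python3 -m handwheel '[[-1,0,0,0.2,0,0,0],[-1,0,0,0.2,0,0,0],[-1,0,0,0.2,0,0,0],[-1,0,0,0.2,0,0,0],[-1,0,0,0.2,0,0,0],[-1,0,0,0,0,0,0],[-1,0,0,0,0,0,0]]'
```

```text
time: 17.2
tool_pos: [587.6, -295.1, 68.2]
tcp_rot: [-180.0, -0.0, 82.6]
ft_force: [-0.7, -0.1, -1.7]
finger_gap: 65.3
grip_force: 56.8
```

In between the cheeks, no contact. Continue to just above the lips (underside ~37 → 18).

```bash
python3 -m handwheel '[[-1,0,0,0.3,0,0,0],[-1,0,0,0.3,0,0,0],[-1,0,0,0.3,0,0,0],[-1,0,0,0.3,0,0,0],[-1,0,0,0.3,0,0,0],[-1,0,0,0.3,0,0,0],[-1,0,0,0,0,0,0],[-1,0,0,0,0,0,0]]'
python3 -m handwheel '[[-1,0,0,0.2,0,0,0],[-1,0,0,0.2,0,0,0],[-1,0,0,0.2,0,0,0],[-1,0,0,0,0,0,0],[-1,0,0,0,0,0,0]]'
```

```text
time: 17.87
tool_pos: [587.5, -295.0, 50.1]
tcp_rot: [-180.0, -0.0, 82.6]
ft_force: [-0.1, -0.3, -2.8]
finger_gap: 65.4
grip_force: 56.8
time: 18.28
tool_pos: [587.6, -295.0, 44.2]
tcp_rot: [-180.0, -0.0, 82.6]
ft_force: [-0.2, -0.1, -2.7]
finger_gap: 64.9
grip_force: 56.8
```

```bash
python3 -m handwheel '[[-1,0,0,0.2,0,0,0],[-1,0,0,0.2,0,0,0],[-1,0,0,0.15,0,0,0],[-1,0,0,0,0,0,0],[-1,0,0,0,0,0,0]]'
python3 -m handwheel '[[-1,0,0,0.1,0,0,0],[-1,0,0,0.1,0,0,0],[-1,0,0,0,0,0,0],[-1,0,0,0,0,0,0]]'
```

```text
time: 18.7
tool_pos: [587.7, -295.1, 38.9]
tcp_rot: [-180.0, -0.0, 82.6]
ft_force: [0.5, 0.6, -2.9]
finger_gap: 64.9
grip_force: 56.8
time: 19.03
tool_pos: [588.0, -295.4, 38.5]
tcp_rot: [180.0, 0.0, 82.6]
ft_force: [-5.5, 2.6, 8.0]
finger_gap: 65.1
grip_force: 58.1
```

```bash
python3 -m handwheel '[[0.75,0,0,0,0,0,0],[0.8,0,0,0,0,0,0],[1,0,0,0,0,0,0],[1,0,0,0,0,0,0],[1,0,0,0,0,0,0],[1,0,0,0,0,0,0],[1,0,0,-0.5,0,0,0],[1,0,0,-1,0,0,0],[1,0,0,-2,0,0,0],[1,0,0,-3,0,0,0],[1,0,0,-3,0,0,0],[1,0,0,-2.5,0,0,0]]'
python3 -m handwheel '[[1,0,0,0,0,0,0],[1,0,0,0,0,0,0],[1,0,0,0,0,0,0]]'
python3 - <<'E'
from h import *
s=sense();print(s['tool_pos'])
p=snapshot('wrist')
for c in (p,snapshot('top'),snapshot('scene')):
  for q in ('pack_center','pocket','thumb_tab','gate_hinge'): print(q,[(np.round(d['location'],1).tolist(),round(d['conf'],2)) for d in place_of(c,q)[:1]])
c=(104,0)
overlay(p,(484.2,-281.9,-7.4),'o5',(130,60,420,340),2.7,[rect(71,137,-20,20,50)])
E
```

```text
time: 20.03
tool_pos: [588.3, -295.5, 160.5]
tcp_rot: [179.9, 0.1, 82.6]
ft_force: [0.8, -0.7, 0.6]
finger_gap: 85.7
grip_force: 0.0
time: 20.28
tool_pos: [587.7, -295.1, 157.3]
tcp_rot: [180.0, 0.0, 82.6]
ft_force: [-0.4, -0.1, -0.8]
finger_gap: 85.3
grip_force: 0.0
[ 587.71448879 -295.12676474  157.28581567]
pack_center [([590.4, -293.5, 26.9], 0.91)]
pocket []
thumb_tab [([414.5, -231.9, 71.8], 0.84)]
gate_hinge [([472.0, -235.7, -1.1], 0.8)]
pack_center [([588.9, -297.2, 29.3], 0.75)]
pocket [([588.2, -292.3, 5.3], 0.52)]
thumb_tab [([604.5, 18.5, 14.4], 0.17)]
gate_hinge []
pack_center [([588.0, -292.8, 30.1], 0.72)]
pocket [([590.0, -292.4, 6.4], 0.6)]
thumb_tab [([415.8, -232.9, 67.9], 0.74)]
gate_hinge [([476.6, -239.8, -1.7], 0.93)]
```

View pics/o5.png

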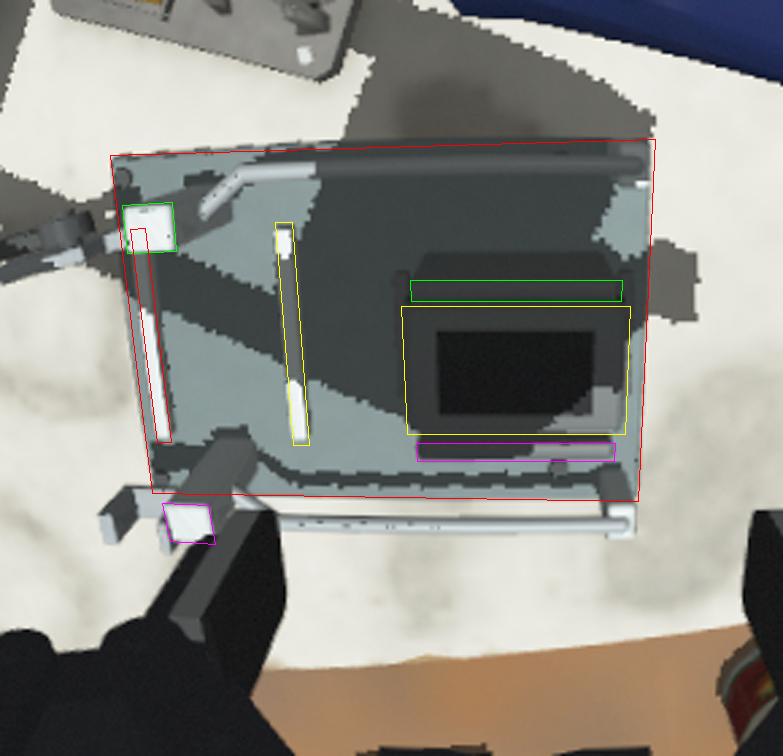

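```bash
python3 - <<'E'
from h import *
p=snapshot('top')
for uv,z in (((340,236),10),((362,243),10),((378,195),10),((358,190),60),((375,193),90),((388,148),150)): print(uv,z,np.round(ray(p,uv,z)[:2]))
plan([415,-232.5,150],2.4)
E
```

```text
(340, 236) 10 [469. -98.]
(362, 243) 10 [ 448. -157.]
(378, 195) 10 [ 580. -208.]
(358, 190) 60 [ 584. -149.]
(375, 193) 90 [ 567. -190.]
(388, 148) 150 [ 669. -223.]
t 21.08 pos [ 587.8 -295.2  157.1] [179.99   0.    82.58] | turn rv [ 0.    -0.     1.399] then shift cm [-17.    -6.99   0.71] F [-0.2  0.2 -0.1] gap 85.2
```

```bash
python3 -m handwheel '[[0.1,0.44,-2.0,0,0,0,0],[0.1,0.44,-2.0,0,0,0,0],[0.1,0.44,-2.0,0,0,0,0],[0.1,0.44,-2.0,0,0,0,0],[0.1,0.44,-2.0,0,0,0,0],[0.1,0.44,-2.0,0,0,0,0],[0.1,0.44,-2.0,0,0,0,0],[0.1,0.44,-2.0,0,0,0,0],[0.1,0.47,-1.94,0,0,0,0],[0.1,0,0,0,0,0,0]]' 30
python3 -m handwheel '[[0.1,0,0,0,0,0,0.1166],[0.1,0,0,0,0,0,0.1166],[0.1,0,0,0,0,0,0.1166],[0.1,0,0,0,0,0,0.1166],[0.1,0,0,0,0,0,0.1166],[0.1,0,0,0,0,0,0.1166],[0.1,0,0,0,0,0,0.1166],[0.1,0,0,0,0,0,0.1166],[0.1,0,0,0,0,0,0.1166],[0.1,0,0,0,0,0,0.1166],[0.1,0,0,0,0,0,0.1166],[0.1,0,0,0,0,0,0.1166]]'
python3 -m handwheel '[[0.1,0,0,0,0,0,0],[0.1,0,0,0,0,0,0]]'
python3 - <<'E'
from h import *
plan([415,-232.5,76],2.4)
p=snapshot('wrist')
print([(np.round(d['location'],1).tolist(),round(d['conf'],2)) for d in place_of(p,'thumb_tab')[:2]])
x0,y0,x1,y1=170,130,450,350
I=cv2.cvtColor(p['image'],cv2.COLOR_RGB2BGR)
cv2.imwrite('pics/w6.png',cv2.resize(I[y0:y1,x0:x1],None,fx=2.7,fy=2.7,interpolation=2))
# model of tab top for a few q
for q in (1.3,1.4,1.5):
  u=np.array([-np.sin(q),-np.cos(q)]);n=np.array([-np.cos(q),np.sin(q)]);h=np.array([-12,43])
  P=[[*(h+a*u+c*n),z] for a,c,z in ((53,3.5,83),(73,3.5,83),(73,13.5,83),(53,13.5,83),(103,8.5,56),(83,0,42),(0,0,42))]
  print(q,np.round((fproj(p,bw(P,(484.2,-281.9,-7.4)))-[x0,y0])*2.7).astype(int).tolist())
E
```

```text
time: 21.92
tool_pos: [412.5, -231.3, 156.5]
tcp_rot: [-179.9, -0.0, 82.6]
ft_force: [0.6, 0.4, -0.4]
finger_gap: 47.0
grip_force: 0.0
time: 22.92
tool_pos: [415.6, -232.7, 157.3]
tcp_rot: [180.0, -0.0, 2.1]
ft_force: [-0.1, -0.4, -0.3]
finger_gap: 47.1
grip_force: 0.0
time: 23.08
tool_pos: [415.4, -232.6, 157.2]
tcp_rot: [180.0, -0.0, 2.6]
ft_force: [-0.7, 0.4, 0.5]
finger_gap: 47.0
grip_force: 0.0
t 23.08 pos [ 415.4 -232.6  157.2] [ 1.7998e+02 -2.0000e-02  2.6300e+00] | turn rv [ 0.    -0.     0.004] then shift cm [-0.04 -0.02  8.12] F [-0.7  0.4  0.5] gap 47.0
[([414.2, -231.0, 72.0], 0.97)]
1.3 [[442, 188], [448, 260], [410, 263], [402, 191], [435, 314], [455, 234], [432, -36]]
1.4 [[421, 187], [420, 260], [382, 259], [381, 187], [401, 313], [429, 235], [432, -36]]
1.5 [[400, 185], [392, 257], [354, 253], [360, 181], [367, 309], [402, 234], [432, -36]]
```

View pics/w6.png

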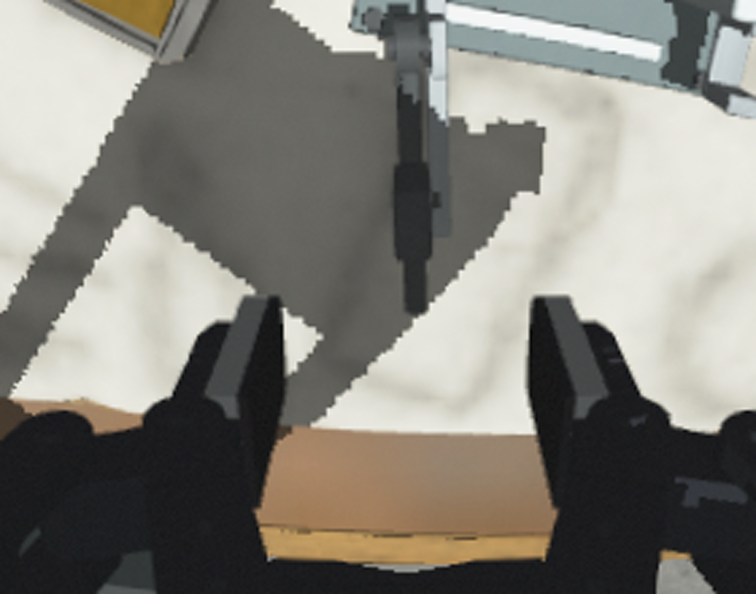

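```bash
python3 -m handwheel '[[0.1,-0.12,0.09,0.9,0,0,-0.036],[0.1,0,0,1.2,0,0,0],[0.1,0,0,1.2,0,0,0],[0.1,0,0,1.2,0,0,0],[0.1,0,0,1.2,0,0,0],[0.1,0,0,1.2,0,0,0],[0.1,0,0,1.2,0,0,0],[0.1,0,0,0,0,0,0],[0.1,0,0,0,0,0,0]]' 25
python3 -m handwheel '[[-1,0,0,0,0,0,0],[-1,0,0,0,0,0,0],[-1,0,0,0,0,0,0],[-1,0,0,0,0,0,0],[-1,0,0,0,0,0,0],[-1,0,0,0,0,0,0],[-1,0,0,0,0,0,0],[-1,0,0,0,0,0,0],[-1,0,0,0,0,0,0]]'
```

```text
time: 23.93
tool_pos: [413.1, -232.8, 74.7]
tcp_rot: [-179.9, 0.1, 4.5]
ft_force: [0.4, 0.1, 0.2]
finger_gap: 46.6
grip_force: 0.0
time: 24.68
tool_pos: [414.4, -234.0, 76.8]
tcp_rot: [179.9, -0.1, 4.5]
ft_force: [-0.8, -2.0, 5.7]
finger_gap: 9.2
grip_force: 31.2
```

```bash
python3 -m handwheel '[[-1,-0.035,0.316,0,0,0,-0.05],[-1,-0.035,0.316,0,0,0,-0.05],[-1,-0.035,0.316,0,0,0,-0.05],[-1,-0.035,0.316,0,0,0,-0.05],[-1,-0.035,0.316,0,0,0,-0.05],[-1,-0.035,0.316,0,0,0,-0.05],[-1,-0.035,0.316,0,0,0,-0.05],[-1,-0.035,0.316,0,0,0,-0.05],[-1,-0.035,0.316,0,0,0,-0.05],[-1,-0.035,0.316,0,0,0,-0.05],[-1,0,0,0,0,0,0],[-1,0,0,0,0,0,0]]'
python3 - <<'E'
from h import *
p=snapshot('wrist');s=sense();print(s['tool_pos'],s['wrist_torque'])
for c in (p,snapshot('scene')): print([(np.round(d['location'],1).tolist(),round(d['conf'],2)) for d in place_of(c,'thumb_tab')[:2]])
E
```

```text
time: 25.68
tool_pos: [420.4, -265.0, 76.8]
tcp_rot: [179.9, -0.0, 33.1]
ft_force: [-1.9, -1.8, 6.8]
finger_gap: 9.4
grip_force: 31.3
[ 420.36492513 -264.95605932   76.82648814] [-0.2833676   0.15577039 -0.07039233]
[([419.3, -264.5, 67.6], 0.83)]
[([423.7, -261.8, 71.5], 0.73), ([618.6, -103.2, 21.5], 0.15)]
```

```bash
python3 -m handwheel '[[-1,-0.035,0.316,0,0,0,-0.05],[-1,-0.035,0.316,0,0,0,-0.05],[-1,-0.035,0.316,0,0,0,-0.05],[-1,-0.035,0.316,0,0,0,-0.05],[-1,-0.035,0.316,0,0,0,-0.05],[-1,-0.035,0.316,0,0,0,-0.05],[-1,-0.035,0.316,0,0,0,-0.05],[-1,-0.035,0.316,0,0,0,-0.05],[-1,-0.035,0.316,0,0,0,-0.05],[-1,-0.035,0.316,0,0,0,-0.05],[-1,0,0,0,0,0,0],[-1,0,0,0,0,0,0]]'
python3 - <<'E'
from h import *
q=np.radians(82.6-61.8);b=(484.2,-281.9,-7.4)
print('exp',bw([[-12-63*np.sin(q)-8.5*np.cos(q),43-63*np.cos(q)+8.5*np.sin(q),0]],b))
E
```

```text
time: 26.88
tool_pos: [440.5, -289.3, 76.8]
tcp_rot: [179.9, 0.0, 61.8]
ft_force: [-1.3, -2.7, 6.7]
finger_gap: 9.3
grip_force: 31.2
exp [[ 440.57637917 -289.21802884    0.        ]]
```

```bash
python3 -m handwheel '[[-1,0.14,0,-0.207,0,0,0],[-1,0.15,0,-0.2,0,0,0],[-1,0.16,0,-0.192,0,0,0],[-1,0.17,0,-0.183,0,0,0],[-1,0.178,0,-0.175,0,0,0],[-1,0.187,0,-0.165,0,0,0],[-1,0.195,0,-0.156,0,0,0],[-1,0.2,0,-0.146,0,0,0],[-1,0,0,0,0,0,0],[-1,0,0,0,0,0,0]]'
python3 - <<'E'
from h import *
p=snapshot('wrist');save(p,'w7')
for c in (p,snapshot('scene')): print([(np.round(d['location'],1).tolist(),round(d['conf'],2)) for d in place_of(c,'thumb_tab')[:2]])
E
```

```text
time: 27.72
tool_pos: [446.5, -276.8, 90.1]
tcp_rot: [180.0, 0.0, 61.7]
ft_force: [1.5, -5.0, -1.1]
finger_gap: 9.3
grip_force: 29.1
[([443.9, -279.2, 82.1], 0.75)]
[([448.3, -280.0, 85.2], 0.54)]
```

```bash
python3 -m handwheel '[[-1,-0.036,0.247,0,0,0,-0.05],[-1,-0.036,0.247,0,0,0,-0.05],[-1,-0.036,0.247,0,0,0,-0.05],[-1,-0.036,0.247,0,0,0,-0.05],[-1,-0.036,0.247,0,0,0,-0.05],[-1,-0.036,0.247,0,0,0,-0.05],[-1,-0.036,0.247,0,0,0,-0.05],[-1,-0.01,0.08,0,0,0,-0.015],[-1,0,0,0,0,0,0],[-1,0,0,0,0,0,0]]'
python3 - <<'E'
from h import *
b=(484.2,-281.9,-7.4);print('exp q0',bw([[-20.5,43-49.2,0]],b))
for c in (snapshot('wrist'),snapshot('scene')): print([(np.round(d['location'],1).tolist(),round(d['conf'],2)) for d in place_of(c,'thumb_tab')[:2]])
E
```

```text
time: 28.75
tool_pos: [462.7, -285.4, 90.1]
tcp_rot: [180.0, 0.1, 82.7]
ft_force: [0.9, -6.3, -1.0]
finger_gap: 9.2
grip_force: 28.8
exp q0 [[ 463.07220847 -285.40805148    0.        ]]
[([461.4, -288.7, 82.7], 0.71)]
[([465.1, -287.8, 84.3], 0.58)]
```

```bash
python3 -m handwheel '[[-1,-0.2,0,0.146,0,0,0],[-1,-0.195,0,0.156,0,0,0],[-1,-0.187,0,0.165,0,0,0],[-1,-0.178,0,0.175,0,0,0],[-1,-0.17,0,0.183,0,0,0],[-1,-0.16,0,0.192,0,0,0],[-1,-0.15,0,0.2,0,0,0],[-1,-0.14,0,0.207,0,0,0],[-1,0,0,0,0,0,0],[-1,0,0,0,0,0,0]]'
python3 - <<'E'
from h import *
b=(484.2,-281.9,-7.4);print('exp q0',bw([[-20.5,-20,0]],b))
for c in (snapshot('wrist'),snapshot('scene')): print([(np.round(d['location'],1).tolist(),round(d['conf'],2)) for d in place_of(c,'thumb_tab')[:2]])
E
```

```text
time: 29.78
tool_pos: [461.6, -297.6, 76.5]
tcp_rot: [179.9, -0.1, 82.7]
ft_force: [1.4, 2.8, 6.6]
finger_gap: 9.2
grip_force: 31.1
exp q0 [[ 461.29482924 -299.09311352    0.        ]]
[([460.2, -298.3, 72.6], 0.75)]
[([464.6, -297.5, 73.4], 0.59)]
```

```bash
python3 -m handwheel '[[-0.4,0,0,0,0,0,0],[-0.2,0,0,0,0,0,0],[-0.1,0,0,0,0,0,0],[-0.1,0,0,0,0,0,0],[-0.1,0,0,0,0,0,0],[-0.1,0,0,-1,0,0,0],[-0.1,0,0,-2,0,0,0],[-0.1,0,0,-3,0,0,0],[-0.1,0,0,-3,0,0,0],[-0.1,0,0,-3,0,0,0],[-0.1,0,0,0,0,0,0],[-0.1,0,0,0,0,0,0]]'
python3 - <<'E'
from h import *
for c in ('wrist','scene','top'):
  p=snapshot(c);print(c)
  for q in ('thumb_tab','pack_center','catch'): print(q,[(np.round(d['location'],1).tolist(),round(d['conf'],2)) for d in place_of(p,q)[:2]])
  if c=='wrist':
    import pickle;pickle.dump(p,open('w8.pkl','wb'));b=(484.2,-281.9,-7.4)
    for q in ('latch_bar','gate'):
      for d in trace(p,q)[:1]:
        m=d['pixels'];ys,xs=np.nonzero(m);print(q,round(d['conf'],2),xs.min(),xs.max(),ys.min(),ys.max(),m.sum(),np.round([xs.mean(),ys.mean()],1))
        for th,qq in ((0,0),(.1,0),(.3,0),(0,.1),(0,.2)):
          # predicted mask of bar (+tab)
          M=np.zeros(m.shape,np.uint8)
          def box(a0,a1,z0,z1,c0,c1,t):
            P=[]
            for a in(a0,a1):
              for z in(z0,z1):
                for cc in(c0,c1):
                  A,Z=(21+a*np.cos(t)-z*np.sin(t),50+a*np.sin(t)+z*np.cos(t))
                  P.append([-12-A*np.sin(qq)-cc*np.cos(qq),43-A*np.cos(qq)+cc*np.sin(qq),Z])
            h=cv2.convexHull(fproj(p,bw(P,b)).astype(np.float32));cv2.fillPoly(M,[np.int32(np.round(h))],1)
          if q=='latch_bar': box(0,82,-6,6,5,12,th);box(32,52,5,33,3.5,13.5,th)
          else: box(-21,62,-33,-8,-3,3,0)
          M=M>0;print(th,qq,'iou',round((M&m).sum()/(M|m).sum(),3))
E
```

```text
time: 30.98
tool_pos: [462.3, -299.5, 199.5]
tcp_rot: [179.7, 0.2, 82.7]
ft_force: [1.0, 0.8, -0.8]
finger_gap: 38.5
grip_force: 0.0
wrist
thumb_tab [([461.0, -297.0, 69.2], 0.74)]
pack_center [([592.7, -296.8, 28.2], 0.82)]
catch [([460.7, -331.5, 39.6], 0.89)]
latch_bar 0.66 312 324 128 223 902 [318.  178.8]
0 0 iou 0.764
0.1 0 iou 0.734
0.3 0 iou 0.702
0 0.1 iou 0.318
0 0.2 iou 0.052
gate 0.9 312 332 107 223 1598 [321.3 165.7]
0 0 iou 0.291
0.1 0 iou 0.291
0.3 0 iou 0.291
0 0.1 iou 0.433
0 0.2 iou 0.375
scene
thumb_tab [([464.6, -297.8, 71.0], 0.73)]
pack_center [([589.9, -296.7, 28.6], 0.67), ([461.1, -330.2, 40.6], 0.56)]
catch []
top
thumb_tab []
pack_center [([588.3, -296.9, 28.4], 0.65), ([457.4, -333.7, 42.1], 0.2)]
catch [([457.6, -333.1, 43.9], 0.94)]
```

```bash
python3 - <<'E'
from h import *
p=snapshot('wrist');d=trace(p,'latch_bar')[0];m=d['pixels']
res=[]
def mask(th,qq,b):
    M=np.zeros((1600,2560),np.uint8)
    for a0,a1,z0,z1,c0,c1 in ((0,82,-6,6,5,12),(32,52,5,33,3.5,13.5)):
        P=[]
        for a in(a0,a1):
            for z in(z0,z1):
                for cc in(c0,c1):
                    A,Z=(21+a*np.cos(th)-z*np.sin(th),50+a*np.sin(th)+z*np.cos(th))
                    P.append([-12-A*np.sin(qq)-cc*np.cos(qq),43-A*np.cos(qq)+cc*np.sin(qq),Z])
        h=cv2.convexHull((fproj(p,bw(P,b))*4+2).astype(np.float32));cv2.fillPoly(M,[np.int32(np.round(h))],1)
    return cv2.resize(M*255,(640,400),interpolation=cv2.INTER_AREA)>127
for th in (0,.05,.1,.2,.3):
  for qq in (-.06,-.03,0,.03,.06,.09):
    best=max(((lambda M:(M&m).sum()/(M|m).sum())(mask(th,qq,(484.2+dx,-281.9+dy,-7.4))),dx,dy) for dx in(-2,-1,0,1,2) for dy in (-1,1,3))
    res.append((round(best[0],3),th,qq,best[1:]))
for r in sorted(res,reverse=True)[:8]: print(r)
E
```

```text
(np.float64(0.88), 0, 0, (-1, 1))
(np.float64(0.877), 0.05, 0, (-1, 1))
(np.float64(0.858), 0.1, 0, (-1, 1))
(np.float64(0.824), 0.2, 0, (-1, 1))
(np.float64(0.798), 0, -0.03, (-2, 3))
(np.float64(0.797), 0.3, 0, (-1, 3))
(np.float64(0.797), 0.05, -0.03, (-2, 3))
(np.float64(0.784), 0.1, -0.03, (-2, 3))
```

```bash
python3 -c "
from bench import hand_in
print(hand_in())"
```

```text
the job is handed in; nothing more can be done
None
```

The pack is standing in the pocket, the gate is shut with its latch bar down in the catch, and everything is let go; I handed the job in at about 31 s of the 72 s limit. My last camera fit put the gate at 0 rad and the bar at 0 to 0.05 rad, but the hand-in returned no verdict.

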